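# Refill the tumbler dispensers

### The job

Put the two loose steel tumblers back into the counter dispensers: nest the large one in the stack of large tumblers and the small one in the stack of small tumblers, mouth up. Lower each gently until you just feel it seat and let go there - do not drop it in, and do not press it down, or it wedges tight in the one below. Leave the bottle, the bowl of lemons and the jar alone.

Things in the scene. Friction and masses are not known exactly. Their poses are not given: they have to be found in the camera images.
- large_mid (a point): centre, half-way up, of the large loose tumbler: open-topped, brushed steel, 120 mm high, tapering evenly from 68 mm across at the rim to 44 mm at the foot (outside), walls 5 mm thick, about 160 g. Starts upright on the counter, mouth up; z is its axis, towards the mouth. Seated lightly in an equal tumbler it stands proud of that one's rim by 48 to 56 mm.
- small_mid (a point): centre, half-way up, of the small loose tumbler: open-topped, brushed steel, 100 mm high, tapering evenly from 56 mm across at the rim to 36 mm at the foot (outside), walls 5 mm thick, about 110 g. Starts upright on the counter, mouth up; z is its axis, towards the mouth. Seated lightly in an equal tumbler it stands proud of that one's rim by 48 to 56 mm.
- large_dispenser_axis (a point): point on the upright axis of the large dispenser, at the top of its fixed round black collar (96 mm across), 70 mm above the counter; z up. The stack's top tumbler stands out of the collar on this axis; its rim is somewhere from 13 to 54 mm above this point, depending on how full the dispenser is (not reported: feel for it).
- small_dispenser_axis (a point): point on the upright axis of the small dispenser, at the top of its fixed round black collar (84 mm across), 70 mm above the counter; z up. The stack's top tumbler stands out of the collar on this axis; its rim is somewhere from 13 to 54 mm above this point, depending on how full the dispenser is (not reported: feel for it).
- large: the large tumbler itself; origin at the centre of its foot, z up its axis
- small: the small tumbler itself; origin at the centre of its foot, z up its axis
- large_dispenser: the large dispenser, fixed to the counter; origin on the counter, on its axis. Out of its collar stands the topmost tumbler of a stack, upright, mouth up, the same as the loose large one (rim 68 mm outside, 58 mm inside). The stack stands on a stiff spring: it gives about 1 mm for 2.5 N of push, at most 12 mm.
- small_dispenser: the small dispenser, fixed to the counter; origin on the counter, on its axis. Out of its collar stands the topmost tumbler of a stack, upright, mouth up, the same as the loose small one (rim 56 mm outside, 46 mm inside). The stack stands on a stiff spring: it gives about 1 mm for 2.5 N of push, at most 12 mm.
- large_stack (a joint): how far the stack in the large dispenser is pressed down on its spring, in m: about 0.001 when nothing rests on it, 0.012 at the stop
- small_stack (a joint): how far the stack in the small dispenser is pressed down on its spring, in m: about 0.001 when nothing rests on it, 0.012 at the stop
- bottle: bystander: brown glass bottle, 62 mm across, 190 mm high; origin at the centre of its foot
- bowl: bystander: glass bowl of lemons, 170 mm across, 115 mm high with the lemons; origin at the centre of its foot
- jar: bystander: glass jar with a steel lid, 54 mm across, 80 mm high; origin at the centre of its foot
There are look-alikes about, which are no part of the job. Leave any yellow look-alike of the large alone.

How it is judged:
By the outcome, as a careful person would: the job done as asked, in the order asked, and still so for the second after the job is handed in, with the robot touching nothing.
It also fails if it takes over 69 s, if anything falls off the work surface, if the arm or the gripper's body presses on something with over 40 N, if the wrist force passes 120 N, or if a joint passes its speed limit or range.

### The arm

A 6-joint arm with a two-finger parallel gripper is mounted at the origin on the work surface. World frame = base frame: x ahead of the robot, y to its left, z up, the work surface at z = 0. Lengths are in mm, angles in rad, forces in N, time in s.
With the tool pointing down it reaches from about 350 to 875 mm from the base axis. Payload 15.5 kg.
Tool frame: the origin (TCP) lies midway between the tips of the shut fingers; the grasp point (between the pads) lies 19 mm behind it; z points along the fingers, y is the direction in which the jaws open and shut (so a half turn about z gives the same grasp; the last joint's range is limited). The gripper opens to 85 mm and grips with 20 to 120 N. Pads are 22 mm wide; open, the fingers measure 114 mm over their backs; the gripper's body (76 mm by 85 mm) begins 54 mm behind the grasp point. The pads swing forward as they close: fully open they stand 13 mm farther back than shut.
Start: joints at [1.115, 0.494, 1.345, -0, 1.302, -0.096], TCP at [220.05, 584.982, 195.477] pointing down, gripper open.
Joint ranges: [-2.91, 2.91], [-0.82, 2.16], [0.22, 2.67], [-1.22, 4.37], [0.12, 2.79], [-3.08, 3.08]. Speed limits (rad/s): [1.89, 1.89, 2.57, 3.01, 3.01, 3.01].

### API

Orientations are given as a unit quaternion [x, y, z, w].
In Python, from workcell import ctrl gives the robot as it stands.
- The arm moves only by the tool arm_command, never from a script. Its argument "motion" is a list of rows, each a list of 3 entries, a list of its own where there are three numbers: the gripper's target within -1 to 1 (shut at 1, half-way at 0, fully open at -1), then the shift along the tool's x, y, z in cm, then the turn, a rotation vector about the tool's x, y, z in degrees. In form: [[fingers, [tx, ty, tz], [ax, ay, az]], ...]. A call has 1 to 10 rows; each row is the pose to reach, as a shift and turn from the pose commanded when the call began, along the tool's axes at that moment; what a row does not reach only later rows make up. A row lasts 1/12 s, in which the tool goes at most 41.7 mm and 7.16 degrees, less where a joint would pass 70% of its speed; a pose out of reach is approached as far as the arm can. A call with a gripper value outside its range is refused whole. The fingers move at their own pace and stop on an object; "newtons" is the grip in N (left out, the last holds). Time passes only in rows, so rows that repeat a pose let the fingers close. It gives the time, the measured TCP pose, the force and the opening at its end, in the units of the state.
- ctrl.get_state(): the state, without advancing time (a new reading comes with each control period).
- ctrl.get_image(name): name is "scene" or "top" or "wrist"; returns the picture (384x512x3 uint8, red, green, blue); there is no depth.
- ctrl.camera_info(name): a dict with "fx", "fy", "cx", "cy" (pixels), "distortion" ([k1, k2, p1, p2, k3] as OpenCV has them; the pictures are not rectified), "R" (3x3) and "t" (3): a world point X has camera coordinates R X + t. Camera axes: x right, y down, z forward; pixel columns grow to the right and rows downward; lengths in mm; the calibration is good to about 2 mm. A picture is of the moment at which its call begins: read the wrist's pose just before it. camera_info takes no time and is no camera call; for the wrist camera it gives the pose at the moment of the call.
- ctrl.finish_job(): hands the job in, once; it reports no verdict.
The state is a dict: "t": time; "qpos": joint angles; "dq": joint speeds; "joint_efforts": joint torques, N m; "eef_pos": TCP position; "eef_rot": TCP orientation; "wrist_force": force on the tool from outside, world axes, zero at the start; "ft_torque": the same for the moment, N m; "finger_gap": finger opening in mm.
Only numpy, scipy, OpenCV 4.12 (cv2) and the standard library are available. Lean on these libraries where they do the work, as an engineer would, in place of code of your own. Each camera call takes 0.05 s, during which the arm holds its last target. There are 200 camera calls.

## Working session

There is one attempt and no reset: what is moved stays moved. The work goes in short steps, Python scripts to look and compute and a tool call to move; the robot and the scene stay as the last step left them, time stands still between calls to the robot, and variables do not carry over. Pictures are saved under pics/ and viewed, about 8 in all and at most 12, crops included, and the job is handed in when it is done.

Besides the shell and the picture viewer there is one more tool, called after "Call:" as name([rows], argument=value, ...), one row to a line, values as JSON. arm_command: Moves the arm, as the interface text tells. Its arguments: {"type":"object","properties":{"motion":{"type":"array","items":{"type":"array"}},"newtons":{"type":"number"}},"required":["motion"]}

```bash
mkdir -p pics
cat > h.py <<'E'
import numpy as np, cv2
from workcell import ctrl
def snap(n,f):
    im=ctrl.get_image(n); cv2.imwrite('pics/'+f,cv2.cvtColor(im,cv2.COLOR_RGB2BGR)); return im
def K(c): return np.array([[c['fx'],0,c['cx']],[0,c['fy'],c['cy']],[0,0,1.]])
def ray(c,uv):
    p=cv2.undistortPoints(np.array([[uv]],float),K(c),np.array(c['distortion'],float))[0,0]
    R=np.array(c['R']);t=np.array(c['t']).ravel(); return -R.T@t, R.T@np.array([p[0],p[1],1])
def onplane(c,uv,z):
    o,d=ray(c,uv); return o+d*(z-o[2])/d[2]
def proj(c,X):
    R=np.array(c['R'],float)
    return cv2.projectPoints(np.array(X,float).reshape(-1,3),cv2.Rodrigues(R)[0],np.array(c['t'],float),K(c),np.array(c['distortion'],float))[0][:,0]
E
python3 - <<'E'
from h import *
a=snap('scene','s0.png');b=snap('top','t0.png')
s=ctrl.get_state();print(s)
for n in('scene','top'):
    c=ctrl.camera_info(n);print(n,ray(c,(256,192)),c['fx'])
E
```

```text
{'t': 0.1, 'qpos': array([ 1.11552748e+00,  4.94136090e-01,  1.34606677e+00,  6.82988495e-06,
        1.30251814e+00, -9.55233321e-02]), 'dq': array([ 1.68964709e-04,  5.55011697e-04, -9.12451424e-04, -8.59161428e-04,
       -2.02370775e-05, -2.08852017e-03]), 'joint_efforts': array([ 1.47824860e-03, -8.83598757e+01, -3.84562790e+01, -5.31769683e-05,
        5.22951610e-03,  4.15501097e-05]), 'eef_pos': array([219.86772906, 584.6551143 , 194.95137096]), 'eef_rot': array([ 1.78905250e-01,  9.83866146e-01, -5.42014320e-04, -1.56581586e-04]), 'wrist_force': array([-0.11260571,  0.02438744,  0.12418656]), 'ft_torque': array([ 0.03948106, -0.04465116,  0.06031258]), 'finger_gap': 85.19155629612683}
scene (array([1123.6258926 ,   67.93911641,  791.69068051]), array([-0.61706421, -0.09745134, -0.78087442])) 356.66481369171805
top (array([445.69287621,   9.34628521, 999.77087501]), array([ 0.10970453,  0.00915892, -0.99412528])) 379.1947778287999
```

View pics/s0.png

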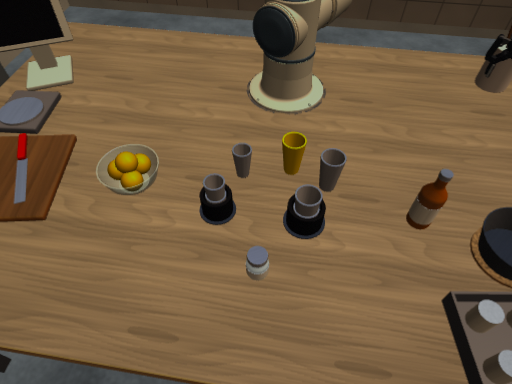

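View pics/t0.png

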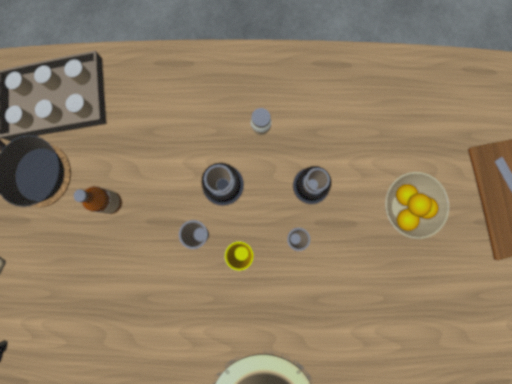

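The scene and top views show these candidates:
- Large steel tumbler: scene (332,170), top (193,234).
- Yellow look-alike: scene (293,153), top (240,256). Leave it alone.
- Small steel tumbler: scene (243,160), top (299,239).
- Large dispenser: top (222,183).
- Small dispenser: top (313,184).

The grey loose tumblers fit the description, with the large one at left in top. I'll confirm in a crop.

Run:
```python
from h import *
b=cv2.imread('pics/t0.png');c=ctrl.camera_info('top')
cv2.imwrite('pics/tc.png',cv2.resize(b[140:280,170:350],None,fx=4,fy=4,interpolation=cv2.INTER_CUBIC))
hsv=cv2.cvtColor(b,cv2.COLOR_BGR2HSV)
m=((hsv[...,1]<70)|(hsv[...,2]<60)).astype(np.uint8)*255
roi=np.zeros_like(m);roi[150:262,170:340]=255;m&=roi
for k in cv2.findContours(m,cv2.RETR_EXTERNAL,cv2.CHAIN_APPROX_NONE)[0]:
    if cv2.contourArea(k)<80: continue
    h=cv2.convexHull(k)
    e=cv2.fitEllipse(k);print(cv2.boundingRect(k),e)
    (u,v),r=cv2.minEnclosingCircle(k)
    for z in(0,70,100,120):print(z,onplane(c,e[0],z).round(1))
for z,d in((120,68),(100,56),(70,96)):print('px dia at z',z,c['fx']*d/(1000-z))
```

```text
(286, 227, 25, 25) ((298.3342590332031, 238.84690856933594), (23.570846557617188, 24.321208953857422), 159.96304321289062)
0 [432.8 -93.1   0. ]
70 [433.7 -86.   70. ]
100 [434.1 -82.9 100. ]
120 [434.3 -80.8 120. ]
(178, 219, 31, 31) ((192.76141357421875, 234.11634826660156), (29.860294342041016, 30.149982452392578), 44.10942459106445)
0 [443.8 184.3   0. ]
70 [444.  172.1  70. ]
100 [444.  166.8 100. ]
120 [444.1 163.3 120. ]
(293, 167, 38, 38) ((311.5080261230469, 184.880615234375), (35.89470672607422, 38.801246643066406), 47.117794036865234)
0 [ 575.7 -129.3    0. ]
70 [ 566.6 -119.6   70. ]
100 [ 562.7 -115.5  100. ]
120 [ 560.1 -112.7  120. ]
(202, 163, 42, 43) ((222.22203063964844, 184.0916748046875), (40.559322357177734, 42.8770637512207), 141.03079223632812)
0 [576.8 108.6   0. ]
70 [567.6 101.6  70. ]
100 [563.7  98.6 100. ]
120 [561.1  96.6 120. ]
px dia at z 120 29.301414650407263
px dia at z 100 23.59434173156977
px dia at z 70 39.14268674361805
```

View pics/tc.png

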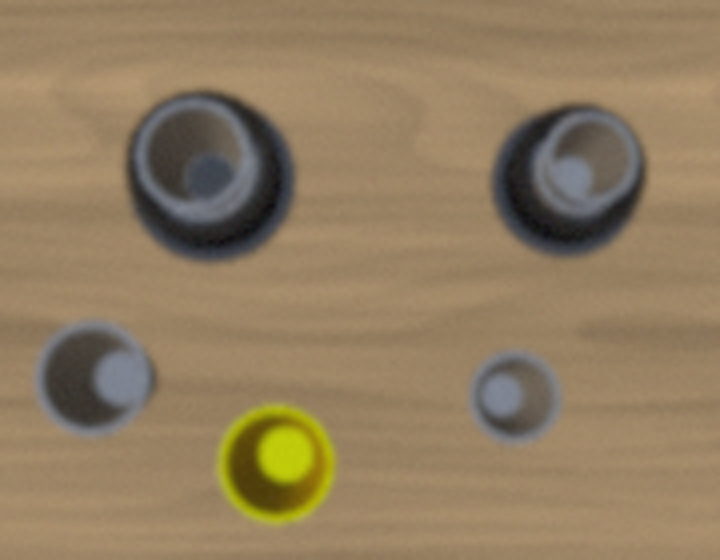

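Large loose steel tumbler is at crop (95,378), rim centre about (444,163). The small one is at crop (515,396), about (434,-83). Rim sizes in pixels match the given diameters, and yellow at crop (277,463) is the look-alike. Next I move over the large one with the tool squared to the world.

Call:
arm_command([
  [-1,[-35.8,-31.6,-4.5],[0,0,-20.6]],
  [-1,[-35.8,-31.6,-4.5],[0,0,-20.6]],
  [-1,[-35.8,-31.6,-4.5],[0,0,-20.6]],
  [-1,[-35.8,-31.6,-4.5],[0,0,-20.6]],
  [-1,[-35.8,-31.6,-4.5],[0,0,-20.6]],
  [-1,[-35.8,-31.6,-4.5],[0,0,-20.6]],
  [-1,[-35.8,-31.6,-4.5],[0,0,-20.6]],
  [-1,[-35.8,-31.6,-4.5],[0,0,-20.6]],
  [-1,[-35.8,-31.6,-4.5],[0,0,-20.6]],
  [-1,[-35.8,-31.6,-4.5],[0,0,-20.6]],
], newtons=30)

```text
t: 0.93
eef_pos: [412.1, 221.8, 234.2]
eef_rot: [0.0, 1.0, -0.0, -0.0]
wrist_force: [1.5, 0.7, -0.2]
finger_gap: 85.7
```

Call:
arm_command([
  [-1,[-3.2,-5.9,0],[0,0,0]],
  [-1,[-3.2,-5.9,0],[0,0,0]],
  [-1,[-3.2,-5.9,0],[0,0,0]],
  [-1,[-3.2,-5.9,0],[0,0,0]],
])

```text
t: 1.27
eef_pos: [444.1, 163.6, 233.8]
eef_rot: [0.002, 1.0, -0.0, -0.0]
wrist_force: [-0.2, 0.7, -0.7]
finger_gap: 85.5
```

Run:
```python
from h import *
s=ctrl.get_state();c=ctrl.camera_info('wrist');w=snap('wrist','w1.png')
print(s['eef_pos'],s['eef_rot'],s['qpos'],s['wrist_force']);print(ray(c,(256,192)),c['fx'])
print(proj(c,[[444,163,120],[567,101,70],[567,-119,70]]))
```

```text
[444.10124816 163.57692135 233.81522047] [ 1.53137529e-03  9.99998793e-01 -2.96307869e-05 -2.60951146e-04] [ 2.26596817e-01  2.38533341e-01  1.64846251e+00  6.34391885e-05
  1.25511859e+00 -1.34115647e+00] [-0.16490275  0.69642813 -0.66878689]
(array([361.02688438, 164.30466721, 412.31918501]), array([ 0.31854954,  0.00294307, -0.94795657])) 293.53655815892216
[[253.82749633 178.01729557]
 [208.05182535 256.57848309]
 [ 51.23314595 254.88594814]]
```

View pics/w1.png

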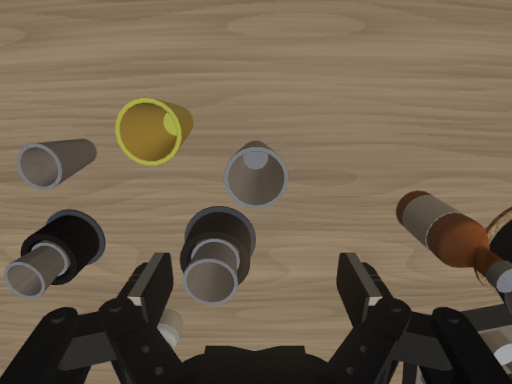

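The wrist view shows large loose tumbler rim at (256,177), yellow at (150,130), large dispenser rim at (212,280) and small dispenser rim at (26,277). I'll fit the rims by radial ridges and triangulate with the top view.

```bash
cat >> h.py <<'E'
def rim(im,c0,r0,lo=.75,hi=1.3):
    f=cv2.GaussianBlur(im.astype(np.float32),(0,0),.7); g=f[...,2]-f[...,0]   # im is RGB: blueness
    g=g+0.3*f.mean(2)
    P=[]
    for a in np.linspace(0,2*np.pi,72,endpoint=False):
        r=np.arange(lo*r0,hi*r0,.25); x=(c0[0]+r*np.cos(a)).astype(np.float32); y=(c0[1]+r*np.sin(a)).astype(np.float32)
        v=cv2.remap(g,x[None],y[None],cv2.INTER_LINEAR)[0]; i=v.argmax(); P.append((x[i],y[i]))
    P=np.array(P,np.float32)
    for _ in range(4):
        e=cv2.fitEllipse(P); (u,v),(A,B),t=e; t=np.deg2rad(t); d=P-np.array([u,v]); 
        q=np.hypot((d[:,0]*np.cos(t)+d[:,1]*np.sin(t))/(A/2),(-d[:,0]*np.sin(t)+d[:,1]*np.cos(t))/(B/2))
        k=abs(q-1)<.07
        if k.sum()<20: break
        P=P[k]
    return e,len(P)
def tri(c1,u1,c2,u2):
    o1,d1=ray(c1,u1);o2,d2=ray(c2,u2);d1/=np.linalg.norm(d1);d2/=np.linalg.norm(d2)
    s,_,_,_=np.linalg.lstsq(np.c_[d1,-d2],o2-o1,rcond=None);p=o1+s[0]*d1;q=o2+s[1]*d2
    return (p+q)/2,np.linalg.norm(p-q)
E
python3 - <<'E'
from h import *
T=cv2.imread('pics/t0.png')[...,::-1];W=cv2.imread('pics/w1.png')[...,::-1]
ct=ctrl.camera_info('top');cw=ctrl.camera_info('wrist')
for n,w,rw,t,rt in(('L',(256,177),30,(192.8,234.1),14),('Ld',(212,280),26,(218.5,179.2),14),('S',(41,166),21,(298.5,238.9),11),('Sd',(26,277),19,(317,180),11.5)):
    a,na=rim(W,w,rw);b,nb=rim(T,t,rt)
    print(n,np.round(a[0]+a[1],1),na,np.round(b[0]+b[1],1),nb,*[np.round(x,1) for x in tri(ct,b[0],cw,a[0])])
E
```

```text
L [255.9 177.7  58.   60.2] 69 [191.6 234.1  23.5  26.4] 63 [444.  166.2 117.3] 0.4
Ld [209.9 281.5  42.9  51.5] 72 [218.  178.5  26.1  27. ] 72 [576.2 108.8 111. ] 2.3
S [ 38.8 166.4  37.5  46.8] 72 [299.2 239.   18.   20.4] 56 [434.5 -85.3  94.3] 1.9
Sd [ 24.7 279.   31.9  41.4] 55 [317.7 179.   19.9  21.8] 62 [ 575.6 -127.9  114.4] 1.7
```

Call:
arm_command([
  [-1,[-13,-5.6,0],[0,0,0]],
  [-1,[-13,-5.6,0],[0,0,0]],
  [-1,[-13,-5.6,0],[0,0,0]],
  [-1,[-13,-5.6,0],[0,0,0]],
  [-1,[-13,-5.6,0],[0,0,0]],
  [-1,[-13,-5.6,0],[0,0,0]],
  [-1,[-13,-5.6,0],[0,0,0]],
])

```text
t: 1.9
eef_pos: [572.6, 109.9, 233.8]
eef_rot: [-0.001, 1.0, 0.0, -0.001]
wrist_force: [0.9, 0.4, 0.6]
finger_gap: 85.1
```

```bash
cat > look.py <<'E'
from h import *
import sys,pickle
n=sys.argv[1]
s=ctrl.get_state();c=ctrl.camera_info('wrist');w=snap('wrist',n+'.png');pickle.dump(c,open('pics/'+n+'.pkl','wb'))
print(s['eef_pos'].round(1),s['wrist_force'].round(2),s['finger_gap'],s['t'])
E
python3 look.py w2
```

```text
[572.6 109.9 233.8] [0.88 0.36 0.64] 85.06492456403188 1.9
```

Call:
arm_command([
  [-1,[0,-23.6,0],[0,0,0]],
  [-1,[0,-23.6,0],[0,0,0]],
  [-1,[0,-23.6,0],[0,0,0]],
  [-1,[0,-23.6,0],[0,0,0]],
  [-1,[0,-23.6,0],[0,0,0]],
  [-1,[0,-23.6,0],[0,0,0]],
  [-1,[0,-23.6,0],[0,0,0]],
  [-1,[0,-23.6,0],[0,0,0]],
  [-1,[0,-23.6,0],[0,0,0]],
])

```text
t: 2.7
eef_pos: [573.3, -126.1, 234.2]
eef_rot: [-0.0, 1.0, 0.0, -0.0]
wrist_force: [-1.0, 0.2, 0.9]
finger_gap: 85.4
```

```bash
python3 look.py w3; python3 -c "
import cv2,numpy as np
a=cv2.imread('pics/w2.png');b=cv2.imread('pics/w3.png')
cv2.imwrite('pics/w23.png',np.hstack([a[60:384,100:412],b[60:384,100:412]]))"
```

```text
[ 573.3 -126.1  234.2] [-1.    0.18  0.93] 85.39188487160469 2.7
```

View pics/w23.png

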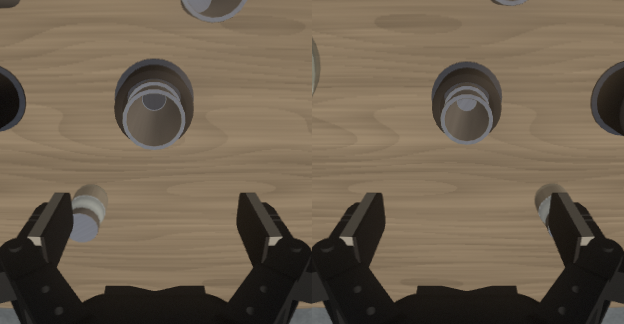

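Both views are clean: large dispenser rim at wrist pixel (254,179), small at (254,175). The jar is ahead and low.

Run:
```python
from h import *
import pickle
T=cv2.imread('pics/t0.png')[...,::-1];ct=ctrl.camera_info('top')
for n,f,p,r,D,t,rt in(('Ld','w2',(254,179),30,68,(218.5,179.2),14),('Sd','w3',(254,175),25,56,(317,180),11.5)):
    W=cv2.imread(f'pics/{f}.png')[...,::-1];c=pickle.load(open(f'pics/{f}.pkl','rb'))
    a,na=rim(W,p,r,.8,1.2);b,nb=rim(T,t,rt)
    print(n,np.round(a[0]+a[1],1),na,'tri',*[np.round(x,1) for x in tri(ct,b[0],c,a[0])])
    for z in(85,100,110,120):
        X=onplane(c,a[0],z);q=proj(c,X+np.array([[0,(D-5)/2,0],[0,-(D-5)/2,0]]));print(z,X.round(1),'pred width',np.linalg.norm(q[0]-q[1]).round(1))
c=pickle.load(open('pics/w2.pkl','rb'))
```

```text
Ld [253.6 179.3  56.7  58.9] 69 tri [576.3 108.5 109.8] 1.4
85 [583.9 109.   85. ] pred width 54.3
100 [579.6 109.  100. ] pred width 56.9
110 [576.7 109.1 110. ] pred width 58.8
120 [573.8 109.1 120. ] pred width 60.8
Sd [253.7 176.2  47.9  54.1] 48 tri [ 574.  -127.6  114. ] 2.6
85 [ 581.  -126.9   85. ] pred width 44.1
100 [ 576.9 -126.8  100. ] pred width 46.2
110 [ 574.1 -126.8  110. ] pred width 47.7
120 [ 571.3 -126.8  120. ] pred width 49.3
```

Large dispenser axis is at about (576.5,108.8) with its rim at z≈110. The small one is at about (574,-127.3) with rim z≈113. Both are in the allowed range. Now the large tumbler.

Call:
arm_command([
  [-1,[12.9,29.1,0],[0,0,0]],
  [-1,[12.9,29.1,0],[0,0,0]],
  [-1,[12.9,29.1,0],[0,0,0]],
  [-1,[12.9,29.1,0],[0,0,0]],
  [-1,[12.9,29.1,0],[0,0,0]],
  [-1,[12.9,29.1,0],[0,0,0]],
  [-1,[12.9,29.1,0],[0,0,0]],
  [-1,[12.9,29.1,0],[0,0,0]],
  [-1,[12.9,29.1,0],[0,0,0]],
  [-1,[12.9,29.1,0],[0,0,0]],
])

```text
t: 3.58
eef_pos: [443.5, 165.8, 234.3]
eef_rot: [-0.002, 1.0, 0.0, 0.0]
wrist_force: [0.9, 0.4, -0.1]
finger_gap: 85.3
```

Call:
arm_command([
  [-1,[0,0,3],[0,0,0]],
  [-1,[0,0,6],[0,0,0]],
  [-1,[0,0,9],[0,0,0]],
  [-1,[0,0,11],[0,0,0]],
  [-1,[0,0,13],[0,0,0]],
  [-1,[0,0,14.5],[0,0,0]],
  [-1,[0,0,15.8],[0,0,0]],
  [-1,[0,0,15.8],[0,0,0]],
])

```text
t: 4.25
eef_pos: [443.8, 163.0, 74.1]
eef_rot: [0.0, 1.0, -0.0, -0.002]
wrist_force: [-0.9, 0.3, -0.8]
finger_gap: 85.9
```

```bash
python3 look.py w4
```

```text
[443.8 163.   74.1] [-0.85  0.32 -0.8 ] 85.86053071049112 4.25
```

View pics/w4.png

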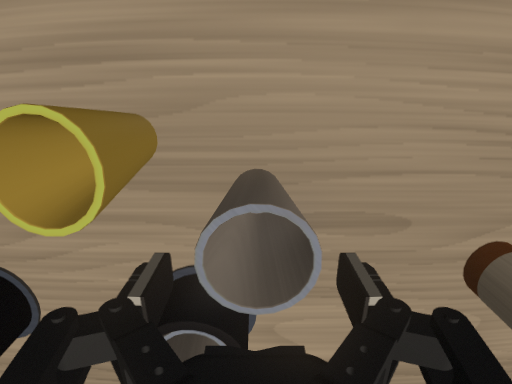

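The tumbler (rim at (258,258)) is centred between the pads. Closing.

Call:
arm_command([
  [1,[0,0,0],[0,0,0]],
  [1,[0,0,0],[0,0,0]],
  [1,[0,0,0],[0,0,0]],
  [1,[0,0,0],[0,0,0]],
  [1,[0,0,0],[0,0,0]],
  [1,[0,0,0],[0,0,0]],
], newtons=30)

```text
t: 4.8
eef_pos: [448.3, 162.3, 80.4]
eef_rot: [-0.001, 1.0, -0.001, 0.004]
wrist_force: [-6.0, -30.0, 88.7]
finger_gap: 51.1
```

Call:
arm_command([
  [1,[0,0,-3],[0,0,0]],
  [1,[0,0,-6],[0,0,0]],
  [1,[0,0,-9],[0,0,0]],
  [1,[0,0,-12],[0,0,0]],
  [1,[0,0,-15],[0,0,0]],
  [1,[0,0,-16],[0,0,0]],
  [1,[0,0,-16],[0,0,0]],
])

```text
t: 5.38
eef_pos: [446.4, 164.0, 239.8]
eef_rot: [0.0, 1.0, 0.001, 0.003]
wrist_force: [0.1, 0.1, -0.3]
finger_gap: -0.3
```

```bash
python3 look.py w5; python3 -c "
import sys
from h import *
snap('scene','s5.png')"
```

```text
[446.4 164.  239.8] [ 0.1   0.14 -0.32] -0.2583006093650663 5.3833
```

View pics/w5.png

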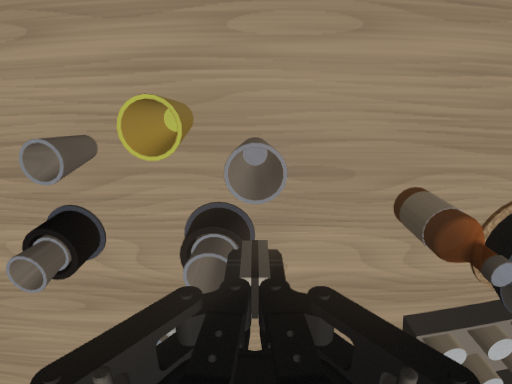

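The grasp failed: the gripper shut fully with an upward push, though the cup still stands at (255,174). I'll compare the geometry with the pictures before retrying.

Run:
```python
from h import *
import pickle
for f,tcp,p,r in(('w1',(444.1,163.6,233.8),(256,177),30),('w4',(443.8,163,74.1),(258,258),60),('w5',(446.4,164,239.8),(255,174),30)):
    W=cv2.imread(f'pics/{f}.png')[...,::-1];c=pickle.load(open(f'pics/{f}.pkl','rb')) if f!='w1' else None
    if c is None: continue
    a,n=rim(W,p,r,.8,1.2);print(f,np.round(a[0]+a[1],1),n,onplane(c,a[0],120).round(1))
    t=np.array(tcp);print('tcp, tcp+13,grasp pt',proj(c,[t,t+[0,0,13],t+[0,0,19],[tcp[0],tcp[1]-42,tcp[2]+13],[tcp[0]-11,tcp[1]-42,tcp[2]+13],[tcp[0]+11,tcp[1]-42,tcp[2]+13]]).round(0).tolist(),ray(c,(256,192))[0].round(1))
    print('cup axis z=0,80,95,120',proj(c,[[444,165,z] for z in(0,80,95,120)]).round(0).tolist())
```

```text
w4 [259.1 258.9 103.3 119.1] 72 [442.  165.7 120. ]
tcp, tcp+13,grasp pt [[254.0, 225.0], [254.0, 234.0], [254.0, 238.0], [187.0, 233.0], [186.0, 217.0], [189.0, 249.0]] [361.1 163.6 252.8]
cup axis z=0,80,95,120 [[257.0, 191.0], [257.0, 229.0], [257.0, 240.0], [258.0, 262.0]]
w5 [255.3 173.2  57.1  59.3] 71 [443.6 165.2 120. ]
tcp, tcp+13,grasp pt [[254.0, 225.0], [254.0, 234.0], [254.0, 238.0], [187.0, 234.0], [186.0, 218.0], [189.0, 249.0]] [362.1 164.2 417.7]
cup axis z=0,80,95,120 [[255.0, 151.0], [255.0, 165.0], [255.0, 168.0], [255.0, 174.0]]
```

View pics/s5.png

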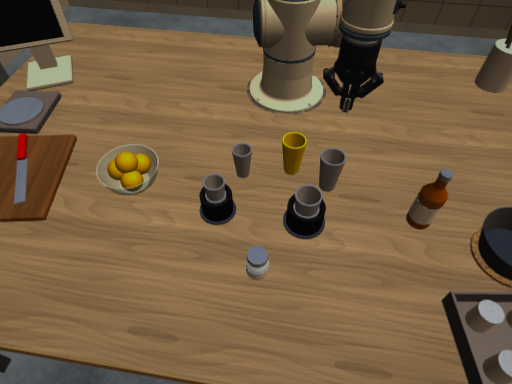

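Run:
```python
from h import *
import pickle
S=cv2.imread('pics/s5.png');cs=ctrl.camera_info('scene')
c=pickle.load(open('pics/w5.pkl','rb'))
print(proj(cs,[[446.4,164,240],[446.4,164,259],[444,165,120],[444,165,0]]).round(1))
W=cv2.imread('pics/w5.png')
a=cv2.resize(S[60:120,310:400],(540,360),interpolation=cv2.INTER_CUBIC)
b=cv2.resize(W[220:300,200:310],(495,360),interpolation=cv2.INTER_CUBIC)[:, :250]
b=cv2.resize(W[220:320,230:285],(198,360),interpolation=cv2.INTER_CUBIC)
cv2.imwrite('pics/tip.png',np.clip(np.hstack([a,b]).astype(float)*1.8,0,255))
```

```text
[[341.3 121.4]
 [342.9 115. ]
 [333.1 156.6]
 [326.  185.8]][ WARN:0@0.673] global loadsave.cpp:1063 imwrite_ Unsupported depth image for selected encoder is fallbacked to CV_8U.
```

View pics/tip.png

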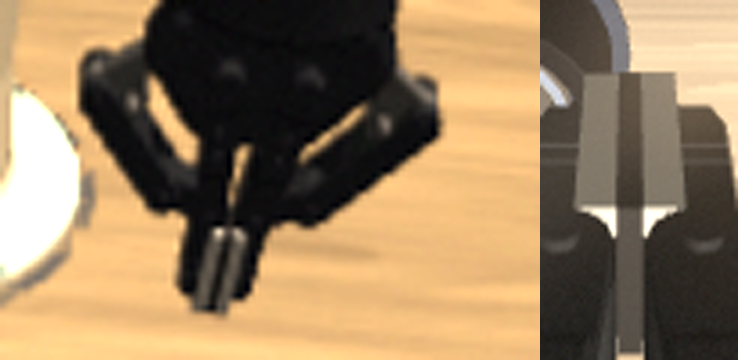

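Run:
```python
from h import *
import pickle
cs=ctrl.camera_info('scene');c=pickle.load(open('pics/w5.pkl','rb'))
print('tip',tri(cs,(345,112),c,(254,240)))
# open pads tip in w1/w4 (inner lower corners): y=±42 -> z above tcp
c=pickle.load(open('pics/w4.pkl','rb'))
for uv in((172,254),(338,254),(149,254),(362,254)):
    for z in (74,87,100,110,120,130):print(uv,z,(onplane(c,uv,z)-[443.8,163,0]).round(1))
```

```text
tip (array([443.92843209, 165.70451495, 266.14241511]), np.float64(3.5474910346522224))
(172, 254) 74 [ 22.5 -57.5  74. ]
(172, 254) 87 [ 14.9 -53.3  87. ]
(172, 254) 100 [  7.2 -49.  100. ]
(172, 254) 110 [  1.3 -45.8 110. ]
(172, 254) 120 [ -4.5 -42.5 120. ]
(172, 254) 130 [-10.4 -39.3 130. ]
(338, 254) 74 [22.5 58.5 74. ]
(338, 254) 87 [14.9 54.3 87. ]
(338, 254) 100 [  7.2  50.1 100. ]
(338, 254) 110 [  1.4  46.8 110. ]
(338, 254) 120 [ -4.5  43.6 120. ]
(338, 254) 130 [-10.4  40.4 130. ]
(149, 254) 74 [ 22.7 -73.9  74. ]
(149, 254) 87 [ 15.  -68.4  87. ]
(149, 254) 100 [  7.4 -63.  100. ]
(149, 254) 110 [  1.5 -58.9 110. ]
(149, 254) 120 [ -4.4 -54.7 120. ]
(149, 254) 130 [-10.3 -50.5 130. ]
(362, 254) 74 [22.7 75.5 74. ]
(362, 254) 87 [15.1 70.1 87. ]
(362, 254) 100 [  7.4  64.6 100. ]
(362, 254) 110 [  1.5  60.5 110. ]
(362, 254) 120 [ -4.4  56.3 120. ]
(362, 254) 130 [-10.3  52.1 130. ]
```

Triangulated from scene and wrist, the shut fingertips are about 26 mm above the reported TCP. The pads therefore closed on the rim. Adding that offset, I'll grasp at reported z≈47.

Call:
arm_command([
  [-1,[0.2,0.1,0],[0,0,0]],
  [-1,[0.2,0.1,0],[0,0,0]],
  [-1,[0.2,0.1,0],[0,0,0]],
  [-1,[0.2,0.1,0],[0,0,0]],
  [-1,[0.2,0.1,3],[0,0,0]],
  [-1,[0.2,0.1,6],[0,0,0]],
  [-1,[0.2,0.1,8],[0,0,0]],
  [-1,[0.2,0.1,10],[0,0,0]],
  [-1,[0.2,0.1,10],[0,0,0]],
])

```text
t: 6.23
eef_pos: [440.7, 164.2, 132.8]
eef_rot: [0.0, 1.0, -0.001, -0.003]
wrist_force: [-1.5, 0.0, -0.5]
finger_gap: 85.1
```

Call:
arm_command([
  [-1,[0,0,2],[0,0,0]],
  [-1,[0,0,4],[0,0,0]],
  [-1,[0,0,5.5],[0,0,0]],
  [-1,[0,0,7],[0,0,0]],
  [-1,[0,0,8.2],[0,0,0]],
  [-1,[0,0,9.2],[0,0,0]],
  [-1,[0,0,9.2],[0,0,0]],
])

```text
t: 6.82
eef_pos: [442.5, 164.6, 43.3]
eef_rot: [0.0, 1.0, -0.0, -0.001]
wrist_force: [0.0, 0.3, -0.2]
finger_gap: 85.4
```

```bash
python3 look.py w6
```

```text
[442.5 164.6  43.3] [ 0.04  0.32 -0.25] 85.35953092451926 6.8167
```

View pics/w6.png

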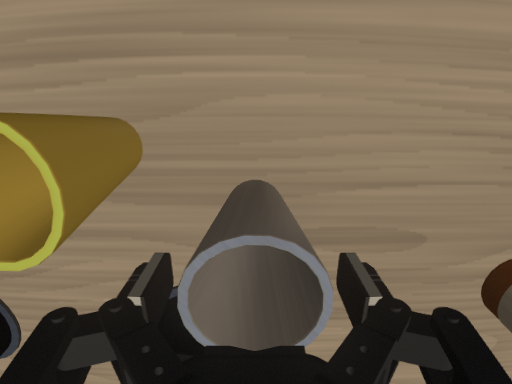

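Now the pads straddle the cup below its rim, centred at (256,290). I'll raise 3 mm and close.

Call:
arm_command([
  [-1,[0,0,-0.3],[0,0,0]],
  [1,[0,0,-0.3],[0,0,0]],
  [1,[0,0,-0.3],[0,0,0]],
  [1,[0,0,-0.3],[0,0,0]],
  [1,[0,0,-0.3],[0,0,0]],
  [1,[0,0,-0.3],[0,0,0]],
  [1,[0,0,-0.3],[0,0,0]],
  [1,[0,0,-0.3],[0,0,0]],
  [1,[0,0,-0.3],[0,0,0]],
], newtons=30)

```text
t: 7.62
eef_pos: [443.9, 164.9, 48.6]
eef_rot: [0.0, 1.0, 0.0, 0.001]
wrist_force: [-2.0, -0.7, 20.7]
finger_gap: 65.9
```

Call:
arm_command([
  [1,[0,0,-1],[0,0,0]],
  [1,[0,0,-3],[0,0,0]],
  [1,[0,0,-5],[0,0,0]],
  [1,[0,0,-8],[0,0,0]],
  [1,[0,0,-11],[0,0,0]],
  [1,[0,0,-14],[0,0,0]],
  [1,[0,0,-17],[0,0,0]],
  [1,[0,0,-17],[0,0,0]],
  [1,[0,0,-17],[0,0,0]],
])

```text
t: 8.37
eef_pos: [443.6, 164.9, 218.8]
eef_rot: [0.0, 1.0, 0.0, 0.002]
wrist_force: [-0.6, 0.4, -1.4]
finger_gap: 65.9
```

```bash
python3 look.py w7
python3 - <<'E'
from h import *
s=snap('scene','s7.png');W=cv2.imread('pics/w7.png')
cv2.imwrite('pics/v7.png',np.hstack([W,cv2.resize(s[40:232,260:420,::-1],(286,384))]))
E
```

```text
[443.6 164.9 218.8] [-0.64  0.44 -1.44] 65.90179803315863 8.3667
```

View pics/v7.png

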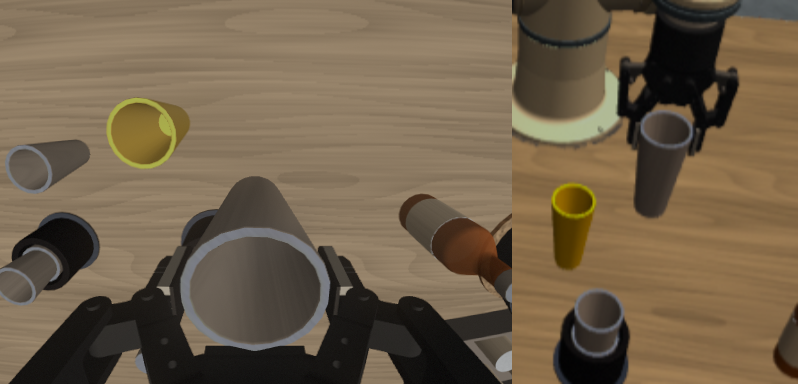

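The tumbler is held upright with its rim at (255,290). Moving over the large dispenser, then down to just below rim entry.

Call:
arm_command([
  [1,[-3.5,-1.5,0],[0,0,0]],
  [1,[-6.5,-2.8,0],[0,0,0]],
  [1,[-9.5,-4,0],[0,0,0]],
  [1,[-12,-5,0],[0,0,0]],
  [1,[-13.3,-5.6,0],[0,0,0]],
  [1,[-13.3,-5.6,0],[0,0,0]],
  [1,[-13.3,-5.6,0],[0,0,0]],
  [1,[-13.3,-5.6,0],[0,0,0]],
])

```text
t: 9.13
eef_pos: [574.5, 108.8, 216.0]
eef_rot: [0.0, 1.0, -0.0, -0.001]
wrist_force: [-1.2, 0.6, -0.9]
finger_gap: 66.1
```

```bash
python3 look.py w8
python3 - <<'E'
from h import *
import pickle
# held cup rim centre relative to TCP, from w7/w8
for f,t in(('w7',(443.6,164.9,218.8)),('w8',ctrl.get_state()['eef_pos'])):
    c=pickle.load(open(f'pics/{f}.pkl','rb'));W=cv2.imread(f'pics/{f}.png')[...,::-1]
    a,n=rim(W,(255,290),66,.85,1.2);print(np.round(a[0]+a[1],1),n,(onplane(c,a[0],t[2]+72)-t).round(1))
E
```

```text
[574.5 108.8 216. ] [-1.18  0.64 -0.89] 66.136267152752 9.1333
[256.6 288.7 116.  140.6] 72 [-3.2  1.1 72. ]
[256.4 288.5 116.6 140.5] 72 [-3.2  1.  72. ]
```

Call:
arm_command([
  [1,[-0.1,0,1.5],[0,0,0]],
  [1,[-0.1,0,3.5],[0,0,0]],
  [1,[-0.1,0,5.5],[0,0,0]],
  [1,[-0.1,0,6.5],[0,0,0]],
  [1,[-0.1,0,7.5],[0,0,0]],
  [1,[-0.1,0,7.5],[0,0,0]],
])

```text
t: 9.68
eef_pos: [575.6, 108.8, 140.6]
eef_rot: [-0.0, 1.0, -0.0, -0.001]
wrist_force: [-0.6, -0.0, -2.2]
finger_gap: 66.4
```

Call:
arm_command([
  [1,[0,0,0.6],[0,0,0]],
  [1,[0,0,1.2],[0,0,0]],
  [1,[0,0,1.8],[0,0,0]],
  [1,[0,0,1.8],[0,0,0]],
])

```text
t: 10.02
eef_pos: [576.3, 108.6, 123.1]
eef_rot: [0.0, 1.0, -0.0, -0.001]
wrist_force: [0.3, 0.3, -1.9]
finger_gap: 66.1
```

Call:
arm_command([
  [1,[0,0,0.4],[0,0,0]],
  [1,[0,0,0.8],[0,0,0]],
  [1,[0,0,1.0],[0,0,0]],
  [1,[0,0,1.0],[0,0,0]],
])

```text
t: 10.35
eef_pos: [576.5, 108.6, 113.6]
eef_rot: [0.0, 1.0, -0.0, -0.0]
wrist_force: [-0.0, -0.5, -0.9]
finger_gap: 66.2
```

Call:
arm_command([
  [1,[0,0,0.15],[0,0,0]],
  [1,[0,0,0.3],[0,0,0]],
  [1,[0,0,0.3],[0,0,0]],
])

```text
t: 10.6
eef_pos: [576.7, 108.6, 110.9]
eef_rot: [0.0, 1.0, -0.0, -0.0]
wrist_force: [-0.2, -0.8, -1.0]
finger_gap: 65.9
```

Call:
arm_command([
  [1,[0,0,0.15],[0,0,0]],
  [1,[0,0,0.3],[0,0,0]],
  [1,[0,0,0.3],[0,0,0]],
])

```text
t: 10.85
eef_pos: [576.6, 108.7, 107.7]
eef_rot: [0.0, 1.0, -0.0, -0.0]
wrist_force: [-0.6, -0.9, -1.9]
finger_gap: 66.0
```

Call:
arm_command([
  [1,[0,0,0.1],[0,0,0]],
  [1,[0,0,0.2],[0,0,0]],
  [1,[0,0,0.3],[0,0,0]],
  [1,[0,0,0.3],[0,0,0]],
  [1,[0,0,0.3],[0,0,0]],
])

```text
t: 11.27
eef_pos: [576.7, 108.7, 105.0]
eef_rot: [0.0, 1.0, -0.0, -0.0]
wrist_force: [0.7, -0.3, -1.3]
finger_gap: 65.9
```

Call:
arm_command([
  [1,[0,0,0.1],[0,0,0]],
  [1,[0,0,0.2],[0,0,0]],
  [1,[0,0,0.3],[0,0,0]],
  [1,[0,0,0.3],[0,0,0]],
  [1,[0,0,0.3],[0,0,0]],
])

```text
t: 11.68
eef_pos: [576.7, 108.7, 101.9]
eef_rot: [0.0, 1.0, -0.0, -0.0]
wrist_force: [0.1, -0.5, -0.3]
finger_gap: 65.9
```

Call:
arm_command([
  [1,[0,0,0.1],[0,0,0]],
  [1,[0,0,0.2],[0,0,0]],
  [1,[0,0,0.2],[0,0,0]],
  [1,[0,0,0.2],[0,0,0]],
])

```text
t: 12.02
eef_pos: [576.7, 108.6, 99.9]
eef_rot: [0.0, 1.0, -0.0, -0.0]
wrist_force: [-0.0, -0.2, -0.9]
finger_gap: 65.9
```

Call:
arm_command([
  [1,[0,0,0.1],[0,0,0]],
  [1,[0,0,0.2],[0,0,0]],
  [1,[0,0,0.2],[0,0,0]],
  [1,[0,0,0.2],[0,0,0]],
])

```text
t: 12.35
eef_pos: [576.7, 108.7, 97.9]
eef_rot: [0.0, 1.0, 0.0, -0.0]
wrist_force: [-1.3, 0.7, 0.1]
finger_gap: 66.3
```

Call:
arm_command([
  [1,[0,0,0.1],[0,0,0]],
  [1,[0,0,0.1],[0,0,0]],
  [1,[0,0,0.1],[0,0,0]],
])

```text
t: 12.6
eef_pos: [576.7, 108.7, 97.0]
eef_rot: [0.0, 1.0, 0.0, -0.0]
wrist_force: [-2.1, 1.3, 0.9]
finger_gap: 66.7
```

Lateral force is building (−x,+y), so it touches on one side. I'll shift to centre.

Call:
arm_command([
  [1,[0.1,0.05,0],[0,0,0]],
  [1,[0.1,0.05,0],[0,0,0]],
  [1,[0.1,0.05,0],[0,0,0]],
])

```text
t: 12.85
eef_pos: [575.8, 109.1, 97.0]
eef_rot: [0.0, 1.0, -0.0, 0.0]
wrist_force: [0.5, 0.1, -2.0]
finger_gap: 66.2
```

```bash
cat > f.py <<'E'
from h import *
F=[]
for i in range(6):
    ctrl.get_image('wrist');s=ctrl.get_state();F.append(np.r_[s['wrist_force'],s['ft_torque']*10])
print(np.mean(F,0).round(2),np.std(F,0).round(2),s['eef_pos'].round(2),s['finger_gap'])
E
python3 f.py
```

```text
[-0.06 -0.15 -1.3  -0.6   0.33 -0.24] [0.69 0.39 0.46 0.27 0.36 0.29] [575.81 109.12  97.02] 66.48400768192609
```

Call:
arm_command([
  [1,[0,0,0.1],[0,0,0]],
  [1,[0,0,0.1],[0,0,0]],
  [1,[0,0,0.1],[0,0,0]],
])

```text
t: 13.4
eef_pos: [575.8, 109.1, 96.0]
eef_rot: [0.0, 1.0, -0.0, -0.0]
wrist_force: [-0.6, -0.5, -0.2]
finger_gap: 66.2
```

```bash
python3 f.py
```

```text
[-0.56 -1.02 -0.52 -1.75  0.81 -0.07] [0.25 0.44 0.39 0.14 0.28 0.3 ] [575.74 109.12  96.03] 65.79029279684303
```

Call:
arm_command([
  [1,[0.03,-0.04,0.05],[0,0,0]],
  [1,[0.03,-0.04,0.1],[0,0,0]],
  [1,[0.03,-0.04,0.1],[0,0,0]],
])

```text
t: 13.95
eef_pos: [575.5, 108.9, 95.0]
eef_rot: [0.0, 1.0, 0.0, 0.0]
wrist_force: [-0.2, 1.0, -0.6]
finger_gap: 66.2
```

```bash
python3 f.py
```

```text
[-0.2   1.1  -0.83  1.84  0.25 -0.13] [0.38 0.39 0.51 0.4  0.33 0.3 ] [575.45 108.79  95.02] 66.2654841039345
```

Call:
arm_command([
  [1,[0,0.02,0.05],[0,0,0]],
  [1,[0,0.02,0.1],[0,0,0]],
  [1,[0,0.02,0.1],[0,0,0]],
])

```text
t: 14.5
eef_pos: [575.4, 108.9, 94.0]
eef_rot: [0.0, 1.0, -0.0, -0.0]
wrist_force: [-0.7, -0.0, 0.6]
finger_gap: 66.0
```

```bash
python3 f.py
```

```text
[-0.63 -0.16  0.48 -0.22  0.89  0.02] [0.28 0.27 0.43 0.16 0.23 0.4 ] [575.47 108.92  94.04] 66.01260835603753
```

Call:
arm_command([
  [1,[0.03,0,0.05],[0,0,0]],
  [1,[0.03,0,0.05],[0,0,0]],
  [1,[0.03,0,0.05],[0,0,0]],
])

```text
t: 15.05
eef_pos: [575.3, 109.0, 93.6]
eef_rot: [0.0, 1.0, 0.0, 0.0]
wrist_force: [-0.4, 0.0, 1.3]
finger_gap: 65.8
```

```bash
python3 f.py
```

```text
[ 0.24 -0.49  1.65 -0.68 -0.22  0.05] [0.32 0.54 0.39 0.28 0.34 0.28] [575.26 108.94  93.58] 65.98147809824108
```

Slope is 2.5 N/mm, which matches the stack spring, so it is seated. I'll back off 0.5 mm and release.

Call:
arm_command([
  [1,[0,0,-0.05],[0,0,0]],
  [1,[0,0,-0.05],[0,0,0]],
  [0.4,[0,0,-0.05],[0,0,0]],
  [-1,[0,0,-0.05],[0,0,0]],
  [-1,[0,0,-0.05],[0,0,0]],
  [-1,[0,0,-0.05],[0,0,0]],
  [-1,[0,0,-0.05],[0,0,0]],
  [-1,[0,0,-0.05],[0,0,0]],
])

```text
t: 16.02
eef_pos: [575.1, 109.0, 94.0]
eef_rot: [0.0, 1.0, -0.0, -0.0]
wrist_force: [0.4, 0.1, 0.3]
finger_gap: 85.7
```

Call:
arm_command([
  [-1,[0,0,-1],[0,0,0]],
  [-1,[0,0,-3],[0,0,0]],
  [-1,[0,0,-6],[0,0,0]],
  [-1,[0,0,-10],[0,0,0]],
  [-1,[0,0,-13],[0,0,0]],
  [-1,[0,0,-15],[0,0,0]],
  [-1,[0,0,-15],[0,0,0]],
])

```text
t: 16.6
eef_pos: [577.2, 109.2, 249.6]
eef_rot: [0.0, 1.0, 0.0, 0.004]
wrist_force: [-0.1, -0.6, -0.0]
finger_gap: 85.1
```

```bash
python3 look.py w9
```

```text
[577.2 109.2 249.6] [-0.09 -0.58 -0.03] 85.14079627952383 16.6
```

Call:
arm_command([
  [-1,[14.1,-19.3,0],[0,0,0]],
  [-1,[14.1,-19.3,0],[0,0,0]],
  [-1,[14.1,-19.3,0],[0,0,0]],
  [-1,[14.1,-19.3,0],[0,0,0]],
  [-1,[14.1,-19.3,0],[0,0,0]],
  [-1,[14.1,-19.3,0],[0,0,0]],
  [-1,[14.1,-19.3,0],[0,0,0]],
  [-1,[14.1,-19.3,0],[0,0,0]],
  [-1,[14.1,-19.3,0],[0,0,0]],
  [-1,[14.1,-19.3,0],[0,0,0]],
])

```text
t: 17.48
eef_pos: [434.5, -83.3, 243.8]
eef_rot: [-0.0, 1.0, 0.0, -0.0]
wrist_force: [1.2, -0.6, 0.7]
finger_gap: 85.3
```

```bash
python3 look.py w10
python3 - <<'E'
from h import *
import pickle
T=snap('top','t10.png');ct=ctrl.camera_info('top')
c=pickle.load(open('pics/w10.pkl','rb'));W=cv2.imread('pics/w10.png')[...,::-1]
p=proj(c,[[434,-84,100]])[0];a,n=rim(W,p,24,.8,1.25);print('S',p,np.round(a[0]+a[1],1),n,onplane(c,a[0],100).round(1))
# large stack: rim in w9 and w9->top
c=pickle.load(open('pics/w9.pkl','rb'));W=cv2.imread('pics/w9.png')[...,::-1]
p=proj(c,[[575,109,166]])[0];a,n=rim(W,p,38,.8,1.25);print('L',p,np.round(a[0]+a[1],1),n)
pt=proj(ct,[[575,109,166]])[0];b,nb=rim(T,pt,14.5);print(pt,np.round(b[0]+b[1],1),nb,tri(ct,b[0],c,a[0]))
b0,_=rim(T,(299,239),10.5);print(np.round(b0[0],1))
cv2.imwrite('pics/v10.png',np.hstack([cv2.imread('pics/w10.png')[:, :400],cv2.imread('pics/w9.png')[:,56:456]]))
E
```

```text
[434.5 -83.3 243.8] [ 1.16 -0.57  0.7 ] 85.32518220304539 17.4833
S [253.8142832  170.44108868] [255.6 170.8  43.1  44.4] 72 [434.4 -82.  100. ]
L [254.10736028 183.98679748] [254.4 184.1  63.1  66.3] 54
[214.78970359 175.16630721] [215.9 175.7  27.8  28.2] 51 (array([575.18416645, 108.11146714, 162.88951946]), np.float64(2.9007353851321214))
[300.8 239.2]
```

The large tumbler is seated on axis: rim at about (575,108,163), roughly 52 mm above the old rim. Small loose tumbler is at (434.4,-82.3).

Call:
arm_command([
  [-1,[0,0.1,3],[0,0,0]],
  [-1,[0,0.1,6],[0,0,0]],
  [-1,[0,0.1,9],[0,0,0]],
  [-1,[0,0.1,12],[0,0,0]],
  [-1,[0,0.1,14],[0,0,0]],
  [-1,[0,0.1,16],[0,0,0]],
  [-1,[0,0.1,18],[0,0,0]],
  [-1,[0,0.1,20],[0,0,0]],
  [-1,[0,0.1,21.4],[0,0,0]],
  [-1,[0,0.1,21.4],[0,0,0]],
])

```text
t: 18.42
eef_pos: [433.2, -82.0, 27.8]
eef_rot: [-0.0, 1.0, 0.001, -0.002]
wrist_force: [-0.9, 0.5, 0.3]
finger_gap: 85.6
```

Call:
arm_command([
  [-1,[0,0,0],[0,0,0]],
  [1,[0,0,0],[0,0,0]],
  [1,[0,0,0],[0,0,0]],
  [1,[0,0,0],[0,0,0]],
  [1,[0,0,0],[0,0,0]],
  [1,[0,0,0],[0,0,0]],
  [1,[0,0,0],[0,0,0]],
  [1,[0,0,0],[0,0,0]],
  [1,[0,0,0],[0,0,0]],
])

```text
t: 19.17
eef_pos: [435.0, -83.2, 31.1]
eef_rot: [0.0, 1.0, -0.0, 0.001]
wrist_force: [-0.5, 1.6, 11.5]
finger_gap: 54.3
```

Call:
arm_command([
  [1,[0,0,-1],[0,0,0]],
  [1,[0,0,-3],[0,0,0]],
  [1,[0,0,-5],[0,0,0]],
  [1,[0,0,-8],[0,0,0]],
  [1,[0,0,-11],[0,0,0]],
  [1,[0,0,-14],[0,0,0]],
  [1,[0,0,-17],[0,0,0]],
  [1,[0,0,-18],[0,0,0]],
  [1,[0,0,-18],[0,0,0]],
  [1,[0,0,-18],[0,0,0]],
])

```text
t: 20.0
eef_pos: [434.2, -83.0, 210.5]
eef_rot: [0.0, 1.0, -0.0, 0.001]
wrist_force: [-0.4, 0.3, -1.5]
finger_gap: 53.9
```

```bash
python3 look.py w11; python3 f.py
python3 - <<'E'
from h import *
import pickle
c=pickle.load(open('pics/w11.pkl','rb'));W=cv2.imread('pics/w11.png')[...,::-1]
t=ctrl.get_state()['eef_pos']
p=proj(c,[t+[0,0,70]])[0];a,n=rim(W,p,54,.8,1.25);print('held',p,np.round(a[0]+a[1],1),n,(onplane(c,a[0],t[2]+70)-t).round(1))
c=pickle.load(open('pics/w3.pkl','rb'));W=cv2.imread('pics/w3.png')[...,::-1]
for r,lo,hi in((24.5,.9,1.1),(24.5,.85,1.15),(26,.9,1.1)):
  a,n=rim(W,(254,178),r,lo,hi);print('Sd',np.round(a[0]+a[1],1),n,onplane(c,a[0],113).round(1))
E
```

```text
[434.2 -83.  210.5] [-0.44  0.28 -1.48] 53.8866151182467 20.0
[-0.12  0.17 -0.78 -0.02 -0.13  0.16] [0.26 0.51 0.43 0.27 0.24 0.1 ] [433.79 -82.89 209.38] 53.83353195408573
held [254.07989506 289.23802442] [256.4 285.5  93.6 111.8] 72 [-2.   1.1 70. ]
Sd [254.4 179.1  46.4  48.3] 72 [ 576.5 -126.1  113. ]
Sd [254.4 179.1  46.4  48.3] 71 [ 576.5 -126.1  113. ]
Sd [254.3 178.6  47.6  48.3] 66 [ 576.  -126.2  113. ]
```

The Sd refit now agrees with its size (centre about (576.4,-126.1), rim z≈113). Applying the correction felt on the large one, the target is (575,-126.2), with seat expected at reported z≈96.

Call:
arm_command([
  [1,[-3.8,-1.2,0],[0,0,0]],
  [1,[-7.5,-2.3,0],[0,0,0]],
  [1,[-11,-3.4,0],[0,0,0]],
  [1,[-13,-4,0],[0,0,0]],
  [1,[-14.1,-4.3,0],[0,0,0]],
  [1,[-14.1,-4.3,0],[0,0,0]],
  [1,[-14.1,-4.3,0],[0,0,0]],
  [1,[-14.1,-4.3,0],[0,0,0]],
])

```text
t: 21.02
eef_pos: [574.1, -125.7, 209.6]
eef_rot: [0.0, 1.0, 0.0, -0.001]
wrist_force: [-0.4, 0.0, -0.7]
finger_gap: 53.9
```

Call:
arm_command([
  [1,[0,0,1.5],[0,0,0]],
  [1,[0,0,3],[0,0,0]],
  [1,[0,0,4.5],[0,0,0]],
  [1,[0,0,5.5],[0,0,0]],
  [1,[0,0,6.5],[0,0,0]],
  [1,[0,0,6.5],[0,0,0]],
])

```text
t: 21.52
eef_pos: [573.8, -125.6, 143.5]
eef_rot: [0.0, 1.0, 0.0, -0.001]
wrist_force: [0.3, 0.7, -1.7]
finger_gap: 53.9
```

Call:
arm_command([
  [1,[0,0,0.6],[0,0,0]],
  [1,[0,0,1.2],[0,0,0]],
  [1,[0,0,1.8],[0,0,0]],
  [1,[0,0,2.4],[0,0,0]],
  [1,[0,0,2.4],[0,0,0]],
])

```text
t: 21.93
eef_pos: [574.5, -125.9, 119.8]
eef_rot: [0.0, 1.0, 0.0, -0.001]
wrist_force: [-0.2, -0.6, -0.8]
finger_gap: 54.1
```

```bash
python3 f.py
```

```text
[ 0.21 -0.29 -1.06 -0.19  0.24 -0.06] [0.64 0.31 0.34 0.1  0.34 0.31] [ 575.35 -126.1   121.36] 54.253067473131004
```

Free so far. Going down 10 mm, then in smaller steps.

Call:
arm_command([
  [1,[0,0,0.3],[0,0,0]],
  [1,[0,0,0.6],[0,0,0]],
  [1,[0,0,0.9],[0,0,0]],
  [1,[0,0,0.9],[0,0,0]],
])

```text
t: 22.57
eef_pos: [574.8, -126.0, 111.3]
eef_rot: [0.0, 1.0, 0.0, -0.0]
wrist_force: [-0.0, -1.5, -0.4]
finger_gap: 53.7
```

Call:
arm_command([
  [1,[0,0,0.15],[0,0,0]],
  [1,[0,0,0.3],[0,0,0]],
  [1,[0,0,0.3],[0,0,0]],
])

```text
t: 22.82
eef_pos: [575.1, -126.1, 108.8]
eef_rot: [0.0, 1.0, -0.0, -0.0]
wrist_force: [-0.8, -2.0, -0.3]
finger_gap: 53.9
```

```bash
python3 f.py
```

```text
[ 0.06 -1.36 -0.49 -3.32  0.01  0.03] [0.47 0.43 0.43 0.44 0.27 0.37] [ 575.15 -126.08  109.11] 53.59057634309691
```

Pushed toward −y, so I'll shift −y by 1 mm.

Call:
arm_command([
  [1,[0,-0.1,0],[0,0,0]],
  [1,[0,-0.1,0],[0,0,0]],
  [1,[0,-0.1,0.15],[0,0,0]],
  [1,[0,-0.1,0.3],[0,0,0]],
  [1,[0,-0.1,0.3],[0,0,0]],
])

```text
t: 23.53
eef_pos: [574.9, -126.9, 105.6]
eef_rot: [0.0, 1.0, 0.0, -0.0]
wrist_force: [0.4, -0.7, -1.4]
finger_gap: 53.9
```

```bash
python3 f.py
```

```text
[-0.14  0.19 -0.82 -0.03 -0.04  0.08] [0.28 0.45 0.35 0.24 0.25 0.23] [ 575.14 -127.05  106.06] 54.22454178919607
```

Call:
arm_command([
  [1,[0,0,0.1],[0,0,0]],
  [1,[0,0,0.2],[0,0,0]],
  [1,[0,0,0.3],[0,0,0]],
  [1,[0,0,0.3],[0,0,0]],
])

```text
t: 24.17
eef_pos: [575.0, -127.0, 102.8]
eef_rot: [0.0, 1.0, 0.0, -0.0]
wrist_force: [0.2, -0.2, -0.3]
finger_gap: 53.9
```

```bash
python3 f.py
```

```text
[ 0.53  0.26 -1.12  0.51 -0.    0.08] [0.62 0.25 0.51 0.23 0.19 0.31] [ 575.1  -127.05  103.05] 53.81821887805535
```

Call:
arm_command([
  [1,[0,0,0.1],[0,0,0]],
  [1,[0,0,0.2],[0,0,0]],
  [1,[0,0,0.2],[0,0,0]],
])

```text
t: 24.72
eef_pos: [575.2, -127.0, 101.0]
eef_rot: [0.0, 1.0, -0.0, 0.0]
wrist_force: [-0.4, 1.6, 3.0]
finger_gap: 54.1
```

```bash
python3 f.py
```

```text
[-0.05  1.04  2.08  1.37  0.   -0.08] [0.55 0.47 0.45 0.36 0.33 0.09] [ 575.18 -127.03  101.1 ] 53.70771978239286
```

Contact felt (+3.2 N including the cup's own weight). I'll back off 0.5 mm, centre y and check the slope.

Call:
arm_command([
  [1,[0,0.03,-0.05],[0,0,0]],
  [1,[0,0.03,-0.05],[0,0,0]],
  [1,[0,0.03,-0.05],[0,0,0]],
])

```text
t: 25.27
eef_pos: [575.2, -126.9, 101.6]
eef_rot: [0.0, 1.0, -0.0, 0.0]
wrist_force: [0.5, -0.5, 0.4]
finger_gap: 54.2
```

```bash
python3 f.py
```

```text
[ 0.13 -1.49  1.49 -3.12 -0.36 -0.07] [0.56 0.51 0.21 0.26 0.35 0.18] [ 575.13 -126.84  101.56] 53.68622902964311
```

Lateral stiffness on both sides and the vertical force confirm it sits in the cone. Relax to neutral and release.

Call:
arm_command([
  [1,[0,-0.01,-0.03],[0,0,0]],
  [1,[0,-0.01,-0.03],[0,0,0]],
  [1,[0,-0.01,-0.03],[0,0,0]],
])

```text
t: 25.82
eef_pos: [575.1, -126.9, 101.8]
eef_rot: [0.0, 1.0, -0.0, -0.0]
wrist_force: [-0.2, -2.3, 1.6]
finger_gap: 54.2
```

```bash
python3 f.py
```

```text
[ 0.04 -1.51  0.41 -3.56 -0.32  0.05] [0.5  0.3  0.33 0.21 0.3  0.35] [ 575.12 -126.86  101.84] 53.87974823476261
```

Call:
arm_command([
  [1,[0,-0.01,0],[0,0,0]],
  [1,[0,-0.01,0],[0,0,0]],
  [0.4,[0,-0.01,0],[0,0,0]],
  [-1,[0,-0.01,0],[0,0,0]],
  [-1,[0,-0.01,0],[0,0,0]],
  [-1,[0,-0.01,0],[0,0,0]],
  [-1,[0,-0.01,0],[0,0,0]],
  [-1,[0,-0.01,0],[0,0,0]],
])

```text
t: 26.78
eef_pos: [575.1, -126.9, 101.8]
eef_rot: [0.0, 1.0, 0.0, -0.0]
wrist_force: [1.3, -0.5, 0.4]
finger_gap: 85.5
```

Call:
arm_command([
  [-1,[0,0,-1],[0,0,0]],
  [-1,[0,0,-3],[0,0,0]],
  [-1,[0,0,-6],[0,0,0]],
  [-1,[0,0,-10],[0,0,0]],
  [-1,[0,0,-13],[0,0,0]],
  [-1,[0,0,-15],[0,0,0]],
  [-1,[0,0,-15],[0,0,0]],
  [-1,[0,0,-15],[0,0,0]],
])

```text
t: 27.45
eef_pos: [575.6, -127.1, 253.5]
eef_rot: [0.0, 1.0, -0.0, 0.001]
wrist_force: [0.4, -0.1, -0.4]
finger_gap: 85.5
```

```bash
python3 look.py w12
```

```text
[ 575.6 -127.1  253.5] [ 0.38 -0.11 -0.4 ] 85.45629970595594 27.45
```

Call:
arm_command([
  [-1,[15,0,0],[0,0,0]],
  [-1,[15,0,0],[0,0,0]],
  [-1,[15,0,0],[0,0,0]],
  [-1,[15,0,0],[0,0,0]],
  [-1,[15,0,0],[0,0,0]],
  [-1,[15,0,0],[0,0,0]],
])

```text
t: 28.0
eef_pos: [423.6, -126.7, 251.4]
eef_rot: [0.001, 1.0, 0.0, -0.001]
wrist_force: [0.8, -1.5, 0.8]
finger_gap: 85.2
```

Run:
```python
from h import *
import pickle
T=snap('top','t12.png');S=snap('scene','s12.png');ct=ctrl.camera_info('top')
for f,X,r,D in(('w12',[575,-127,166],31,56),('w9',[575,109,166],38,68)):
    c=pickle.load(open(f'pics/{f}.pkl','rb'));W=cv2.imread(f'pics/{f}.png')[...,::-1]
    a,n=rim(W,proj(c,[X])[0],r,.85,1.2);b,nb=rim(T,proj(ct,[X])[0],D*.21,.8,1.2)
    print(f,np.round(a[0]+a[1],1),n,np.round(b[0]+b[1],1),nb,*[np.round(x,1) for x in tri(ct,b[0],c,a[0])],ctrl.get_state()['t'])
W=cv2.imread('pics/w12.png')
cv2.imwrite('pics/v12.png',np.hstack([cv2.resize(S[100:260,160:360,::-1],(500,400)),W[60:384,130:400][:324].copy() if 0 else cv2.resize(W[60:384,140:380],(296,400))]))
```

```text
w12 [255.7 181.   55.   61.9] 55 [320.3 176.3  22.5  23. ] 50 [ 573.6 -126.5  160.4] 1.9 28.1
w9 [253.9 182.9  65.4  67.7] 51 [215.9 175.7  27.8  28.3] 53 [575.4 108.1 159.2] 1.8 28.1
```

View pics/v12.png

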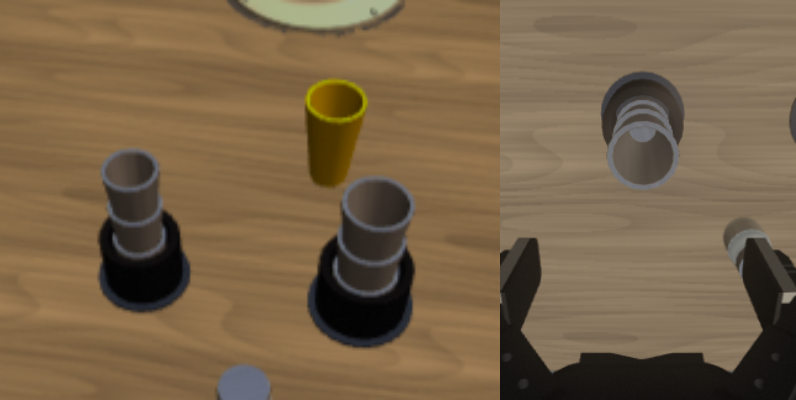

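Both tumblers stand upright and mouth up in their stacks. In the enlarged scene crop the large one is at (375,205) and the small one at (130,170). The yellow look-alike and the jar are where they were. Handing in.

```bash
python3 -c "
from workcell import ctrl
print(ctrl.finish_job())"
```

```text
the job is handed in; nothing more can be done
None
```

Both tumblers are back in their dispensers, mouth up, the large one first and then the small one. I handed the job in at about 28 s with the arm clear.

**Seating:** I lowered each in small steps and centred it by the side force. I let go about 1–2 N past first contact, after backing off about 0.5–0.8 mm. The most either stack felt was about 3 N, including the tumbler's own weight. On the large one the force rose at about 2.5 N/mm, matching the stack spring. I did not check the spring rate as cleanly on the small one, but the side force there showed it held on both sides.

**Last checks:** Both stand upright on their axes, with rims at z ≈ 160–163 mm, about 50 mm above the old rims. That height is good to only a few mm; the large one read 163 and then 159. I did not see the bowl or the bottle again in the last picture, but nothing went near them.

**What went wrong:**
- **First grasp:** It closed on the large tumbler's rim and read 89 N at the wrist, below the 120 N limit. I can't tell whether it broke the 40 N limit, which covers the arm and the gripper's body; this contact seemed to be at the finger pads. The tumbler stayed standing in place.
- **Cause:** The camera views put the fingertips about 26 mm higher than the reported TCP. I worked with that offset afterwards, and both later grasps held.

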